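Charge the melting furnace from the charging chute

TASK

Pick up the metal charging chute by its wooden grip and tip it at the furnace mouth so that all four alloy ingots slide down its spout into the crucible; the ingots are weighed and degreased, so the gripper must never touch them. Then stand the empty chute flat on the counter again and swing the furnace lid fully over the mouth. Do not knock or shift the round steel tin or the cream dental model standing beside the furnace.

Things in the scene. Friction and masses are not known exactly. Their poses are not given: they have to be found in the camera images.
- chute: Loose charging chute of bare folded sheet metal, 0.14 kg, 186 mm long. Origin: underside of the flat pan it stands on, on the centre line; +x points to the open spout, z up. Pan: x -30 to +22 mm, 44 mm wide inside, closed at the back, walls 21 mm high. Ingots stay put when it is carried level; they start to slide when it is tipped nose-down 20 to 27 degrees, and 45 degrees empties it.
- chute_grip (a point): Centre of the chute's wooden grip: a level bar 64 mm long (along the chute's x), 14 mm wide and 20 mm high, behind the pan, 73 mm behind the chute's origin and 40 mm above its underside. Axes as the chute's.
- chute_spout (a point): Lip of the chute: middle of the floor's edge at the open end of the spout, 82 mm ahead of the chute's origin and 8.5 mm above its underside; sheet 2.2 mm thick. From the pan (x = 22 mm) the floor rises 6 degrees to this lip and the walls taper to 28 mm apart inside, 32 mm outside, 14 mm above the floor. Axes as the chute's.
- furnace: Small bench melting furnace, fixed to the counter: grey square plinth 104 mm wide and 34 mm high with a knob and a switch on its front, a steel jacket 100 mm across above it, a pale fireclay collar on top, 112 mm high. Its origin: centre of its underside; z up; its front looks along -x. A tall green flask press stands close behind it and to its left: keep the arm clear of it.
- furnace_mouth (a point): Centre of the round mouth, in the plane of the collar's top edge, 112 mm above the counter. The mouth is a funnel about 60 mm wide at the top edge, narrowing over 17 mm to the crucible, whose bore is 43 mm wide and whose floor lies 67 mm below this point. Axes as the furnace's.
- furnace_lid (a joint): Angle of the lid about its upright pivot: 0 = shut, squarely over the mouth, against its stop; grows anticlockwise seen from above as the lid is swung away (up to 2.0 rad). It starts 1.25 to 1.7 rad open and stays where it is left; about 1 N at the knob moves it.
- lid_pivot (a point): Point on the lid's upright pivot axis, 118 mm above the counter, beside the mouth (64 mm from the mouth's axis).
- lid_knob (a point): Top centre of the lid's upright wooden knob: 16 mm across, 30 mm high on a thin stem; 163.5 mm above the counter and 37.5 mm above the lid's upper face. It is 84 mm from the pivot axis, beyond the centre of the lid, which is a disc 69 mm across centred 64 mm from that axis.
- ingot_1: One of four alike alloy ingots: plain grey metal cylinder 12 mm across and 13 mm long, 12 g, standing in the chute's pan at the start. Origin at its centre, z along its length.
- ingot_2: One of four alike alloy ingots: plain grey metal cylinder 12 mm across and 13 mm long, 12 g, standing in the chute's pan at the start. Origin at its centre, z along its length.
- ingot_3: One of four alike alloy ingots: plain grey metal cylinder 12 mm across and 13 mm long, 12 g, standing in the chute's pan at the start. Origin at its centre, z along its length.
- ingot_4: One of four alike alloy ingots: plain grey metal cylinder 12 mm across and 13 mm long, 12 g, standing in the chute's pan at the start. Origin at its centre, z along its length.
- steel_tin: Bystander: round steel tin, 69 mm across, 42 mm high, loose, behind the furnace to its right. Origin: centre of its underside, z up.
- dental_model_1: Bystander: cream plaster dental model, 58 x 62 x 32 mm, loose, beside the furnace under the open lid. Origin: centre of its underside, z up.

How it is judged:
By the outcome, as a careful person would: the job done as asked, in the order asked, and still so for the second after the job is handed in, with the robot touching nothing.
It also fails if it takes over 62 s, if anything falls off the work surface, if the arm or the gripper's body presses on something with over 40 N, if the wrist force passes 120 N, or if a joint passes its speed limit or range.

ROBOT

A 7-joint arm with a two-finger parallel gripper is mounted at the origin on a cart in front of the work surface, level with it; the furniture and walls round the work are solid. World frame = base frame: x ahead of the robot, y to its left, z up, the work surface at z = 0. Lengths are in m, angles in rad, forces in N, time in s.
With the tool pointing down it reaches from about 0.425 to 1.025 m from the base axis. Payload 9.4 kg.
Tool frame: the origin (TCP) lies at the very end of the fingers, on their centre line; the grasp point (between the pads) lies grip_depth behind it (grip_depth is the distance from the TCP to the grasp point, in m); z points along the fingers, y is the line along which they close (so a half turn about z gives the same grasp; the last joint's range is limited). The gripper opens to 85 mm and grips with 20 to 120 N. Pads are 22 mm wide; open, the fingers measure 114 mm over their backs; the gripper's body (76 mm by 85 mm) begins 54 mm behind the grasp point. The pads swing forward as they close: fully open they stand 13 mm farther back than shut.
Start: joints at [-1.212, 0.599, -0.003, 1.599, 0.002, 0.943, -0.08], TCP at [0.306, 0.657, 0.231] pointing down, gripper open.
Joint ranges: [-2.57, 2.57], [-0.35, 1.97], [-1.29, 1.29], [0.11, 2.56], [-1.05, 4.19], [0.11, 1.86], [-2.63, 2.63]. Speed limits (rad/s): [2.22, 2.22, 3.01, 3.01, 3.14, 3.14, 3.14].

INTERFACE

Orientations are given as a 3x3 rotation matrix whose columns are the frame's x, y, z axes.
In Python, from bench import observe, read_camera, camera_info, job_done, grip_depth gives the robot as it stands.
- The arm moves only by the tool carry_out, never from a script. Its argument "increments" is a list that holds one entry, the list of rows, each a list of 4 numbers: the shift along the tool's x, y, z each as a share of 25 mm, from -1 to 1, then the turn about the tool's z as a share of 0.12 rad, from -1 to 1. A call has 1 to 20 rows; each row shifts and turns the commanded pose from where the row before left it, along the tool's axes as they then stand; what a row does not reach is not made up. A row lasts 1/10 s, in which the tool goes at most 50 mm and 8.59 degrees, less where a joint would pass 70% of its speed; a pose out of reach is approached as far as the arm can. A call with a number of a shift or a turn outside -1 to 1 is refused whole. A call with a gripper value outside its range is refused whole. "gripper" is the opening, from -1 (shut) to 1 (fully open), set as the call begins (left out, the last holds). The fingers move at their own pace and stop on an object; "newtons" is the grip in N (left out, the last holds). Time passes only in rows, so rows that do not move let the fingers close. It gives the time, the measured TCP pose, the force, the opening and the grip force at its end, in the units of the state.
- observe(): the state, without advancing time (a new reading comes with each control period).
- read_camera(name): name is "side" or "top" or "wrist"; returns (picture, depth): 384x512x3 uint8, red, green, blue; 384x512 float32, m along the optical axis (not along the pixel's ray), 0 where there is no reading.
- camera_info(name): a dict with "fx", "fy", "cx", "cy" (pixels), "R" (3x3) and "t" (3): a world point X has camera coordinates R X + t; the wrist camera has in their place "mount" (4x4, takes a point from camera to tool coordinates, whose origin is the TCP and whose axes are the flange's). Camera axes: x right, y down, z forward; pixel columns grow to the right and rows downward; lengths in m; the calibration is good to about 2 mm. A picture is of the moment at which its call begins: read the wrist's pose just before it. camera_info takes no time and is no camera call.
- job_done(): hands the job in; it is judged then, once.
The state is a dict: "time_s": time; "joints": joint angles; "qvel": joint speeds; "tau": joint torques, N m; "tool_pos": TCP position; "tool_rot": TCP orientation; "wrist_force": force on the tool from outside, world axes, zero at the start; "wrist_torque": the same for the moment, N m; "finger_gap": finger opening in m; "grasp_force": force on a finger pad.
Only numpy, scipy, OpenCV 4.12 (cv2) and the standard library are available. Lean on these libraries where they do the work, as an engineer would, in place of code of your own. Each camera call takes 0.05 s, during which the arm holds its last target. There are 200 camera calls.

## Working session

There is one attempt and no reset: what is moved stays moved. The work goes in short steps, Python scripts to look and compute and a tool call to move; the robot and the scene stay as the last step left them, time stands still between calls to the robot, and variables do not carry over. Pictures are saved under pics/ and viewed, at most 10 in all, crops included, and the job is handed in when it is done.

Besides the shell and the picture viewer there is one more tool, called as a command line: name --argument value ..., lists and objects as JSON in quotes. carry_out: Moves the arm, as the interface text tells. Its arguments: {"type":"object","properties":{"increments":{"type":"array","items":{"type":"array","items":{"type":"array","items":{"type":"number","minimum":-1,"maximum":1}}}},"gripper":{"type":"number"},"newtons":{"type":"number"}},"required":["increments"]}

```bash
ls; mkdir -p pics
python3 - <<'E'
from bench import *
import cv2,numpy as np
s=observe()
for k in ["time_s","tool_pos","tool_rot","finger_gap"]: print(k,s[k])
print(grip_depth() if callable(grip_depth) else grip_depth)
for n in ["side","top","wrist"]:
    p,d=read_camera(n); np.savez(f"{n}0.npz",p=p,d=d); cv2.imwrite(f"pics/{n}0.png",p[...,::-1]); print(n,camera_info(n))
E
```

```text
pics
time_s 0.0
tool_pos [0.30582474 0.65682942 0.23041595]
tool_rot [[-9.06573677e-01  4.22047228e-01 -5.53417029e-04]
 [ 4.22047576e-01  9.06572520e-01 -1.45227567e-03]
 [-1.11216252e-04 -1.55016321e-03 -9.99998792e-01]]
finger_gap 0.08539271698914651
0.0187
side {'fx': 384.70789376417196, 'fy': 384.70789376417196, 'cx': 255.80023581309047, 'cy': 199.36345643808224, 'R': array([[-0.9998718 ,  0.00741614,  0.01419068],
       [-0.00766389,  0.55648841, -0.83082003],
       [-0.01405843, -0.83082228, -0.55636023]]), 't': array([0.50107649, 0.21856928, 0.72677014])}
top {'fx': 395.8814299016417, 'fy': 395.8814299016417, 'cx': 252.16259406052052, 'cy': 192.2814312317549, 'R': array([[ 0.02678164, -0.99956717, -0.01217437],
       [-0.98908521, -0.02473165, -0.14525424],
       [ 0.14489028,  0.01593164, -0.98931946]]), 't': array([-0.23581434,  0.51431002,  0.9515543 ])}
wrist {'fx': 280.3936791219513, 'fy': 280.3936791219513, 'cx': 260.15763781579585, 'cy': 188.47992389322783, 'mount': array([[ 9.46262608e-04, -9.56976565e-01, -2.90163674e-01,
         7.42723675e-02],
       [ 9.99998625e-01,  1.30074159e-03, -1.02879148e-03,
         1.13830983e-03],
       [ 1.36195730e-03, -2.90162302e-01,  9.56976480e-01,
        -1.42839746e-01],
       [ 0.00000000e+00,  0.00000000e+00,  0.00000000e+00,
         1.00000000e+00]])}
```

View pics/top0.png

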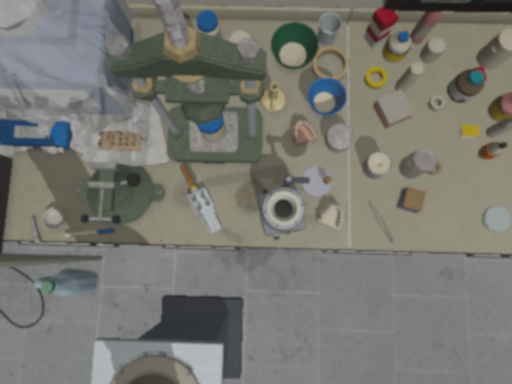

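View pics/side0.png

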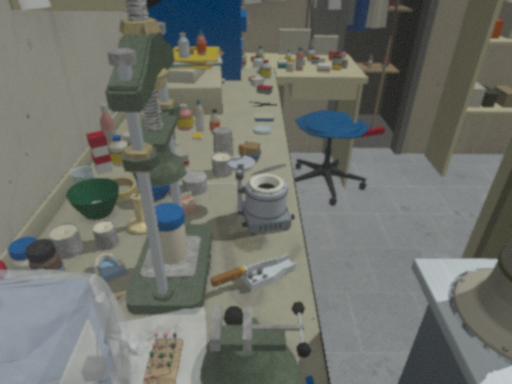

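Top picture: chute with its grip end near (188,178) and spout near (213,228), furnace mouth at about (283,209), open lid at about (317,180), knob near (327,179), dental model near (330,215), and tin near (339,137). Side picture: chute at about (255,272), with the grip on the left. Next I'll measure from masks and depth.

```bash
cat > h.py <<'E'
import numpy as np,cv2
from bench import *
def cloud(n,d,pose=None):
    c=camera_info(n); v,u=np.mgrid[:384,:512]
    P=np.stack([(u-c['cx'])/c['fx']*d,(v-c['cy'])/c['fy']*d,d],-1)
    if n=='wrist':
        M=c['mount']; pos,R=pose; return (P@M[:3,:3].T+M[:3,3])@np.array(R).T+pos
    return (P-c['t'])@c['R']
def ray(n,u,v,z):
    c=camera_info(n); d=c['R'].T@np.array([(u-c['cx'])/c['fx'],(v-c['cy'])/c['fy'],1]); o=-c['R'].T@c['t']
    return o+d*(z-o[2])/d[2]
def proj(n,X):
    c=camera_info(n); q=c['R']@np.array(X)+c['t']; return c['fx']*q[0]/q[2]+c['cx'],c['fy']*q[1]/q[2]+c['cy']
E
python3 - <<'E'
from h import *
ims=[]
for n,(a,b,c,e) in {'top':(120,250,130,370),'side':(150,310,180,320)}.items():
    f=np.load(n+'0.npz'); p,d=f['p'],f['d']; W=cloud(n,d); z=W[...,2]
    hsv=cv2.cvtColor(p,cv2.COLOR_RGB2HSV)
    wood=((hsv[...,0]<20)&(hsv[...,1]>110)&(d>0)).astype(np.uint8)
    k,l,s,ce=cv2.connectedComponentsWithStats(wood)
    for i in range(1,k):
        if s[i,4]>8 and a<=ce[i][1]<b and c<=ce[i][0]<e:
            q=W[l==i]; m=np.median(q,0); uv=np.argwhere(l==i)[:,::-1].astype(np.float32)
            print(n,'wood',ce[i].round(1),s[i,4],m.round(4),'top z',np.percentile(q[:,2],90).round(4),cv2.minAreaRect(uv))
    ring=((abs(z-0.112)<.006)&(d>0)); ring[:, :c]=0; ring[:,e:]=0; ring[:a]=0; ring[b:]=0
    q=W[ring]; print(n,'z.112',len(q),q.min(0),q.max(0),q.mean(0)) if len(q) else 0
    lid=((abs(z-0.126)<.004)&(d>0)); lid[:a]=0;lid[b:]=0;lid[:,:c]=0;lid[:,e:]=0
    q=W[lid]; print(n,'lid',len(q),np.median(q,0))
    big=cv2.resize(p[a:b,c:e],None,fx=3.3 if n=='top' else 3.5,fy=3.3 if n=='top' else 3.5,interpolation=cv2.INTER_CUBIC); print(big.shape)
    cv2.imwrite(f'pics/{n}0c.png',big[...,::-1])
E
```

```text
top wood [187.3 175.7] 107 [ 0.5554 -0.0602  0.0492] top z 0.0513 ((187.20001220703125, 175.9000244140625), (25.043960571289062, 4.919349670410156), 63.43495178222656)
top wood [327.2 179.5] 13 [ 0.5345 -0.3867  0.1626] top z 0.1658 ((327.5, 179.5), (3.0, 3.0), 90.0)
top z.112 623 [ 0.42931869 -0.34361943  0.10603723] [ 0.67842358 -0.01479843  0.11794349] [ 0.49517592 -0.27727603  0.11096883]
top lid 715 [ 0.53626862 -0.36391002  0.12610185]
(429, 792, 3)
side wood [226.7 276. ] 231 [ 0.5566 -0.0536  0.0463] top z 0.0492 ((226.67694091796875, 276.08465576171875), (7.9322123527526855, 31.063207626342773), 70.55996704101562)
side z.112 390 [ 0.42961988 -0.35831404  0.10601278] [0.66639733 0.08560932 0.11789562] [ 0.49831488 -0.27738261  0.11046592]
side lid 463 [ 0.53396134 -0.34627114  0.1248095 ]
(560, 490, 3)
```

View pics/top0c.png

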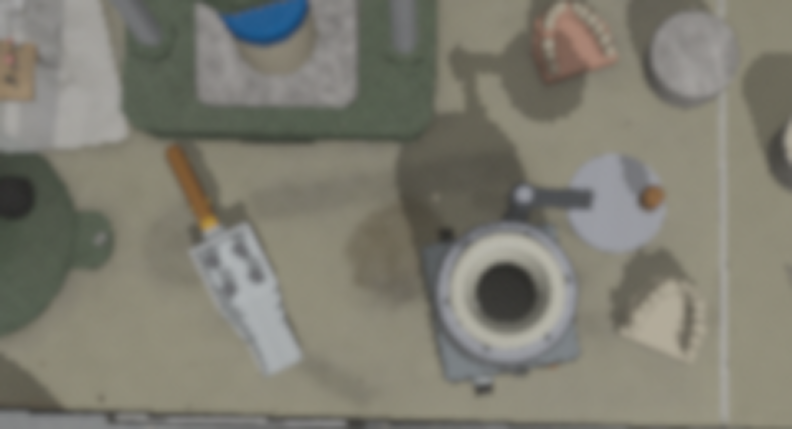

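The crop (3.3x, offset 130,120) shows the chute pointing down and right. Its lip middle is at about (284,364), the grip runs from (172,150) to (208,222), and all four ingots stand in the pan. The mouth is at (508,290), pivot (524,194), lid centre (617,202) and knob (651,197).

Run:
```python
from h import *
f=np.load('top0.npz'); p,d=f['p'],f['d']; W=cloud('top',d); z=W[...,2]
cr=lambda u,v,z: ray('top',u/3.3+130-.35,v/3.3+120-.35,z)
M=cr(508,290,.112);pv=cr(524,194,.125);L=cr(617,202,.126);K=cr(651,197,.1635);S=cr(284,364,.0085)
for n,x in dict(mouth=M,pivot=pv,lid=L,knob=K,spout=S).items(): print(n,x.round(4))
print('mouth-pivot',np.hypot(*(M-pv)[:2]),'piv-lid',np.hypot(*(L-pv)[:2]),'piv-knob',np.hypot(*(K-pv)[:2]))
G=ray('top',187.3,175.7,.048)
print('grip',G.round(4),'grip-spout',np.hypot(*(G-S)[:2]))
# ring by depth near
ring=(abs(z-.111)<.005)&(np.hypot(W[...,0]-M[0],W[...,1]-M[1])<.06)&(d>0)
(c,r)=cv2.minEnclosingCircle(W[ring][:,:2].astype(np.float32)); print('ring enclosing',c,r)
# chute outline at heights
hs=(z>.008)&(z<.07)&(np.hypot(W[...,0]-.5,W[...,1]+.09)<.11)&(d>0)
Q=W[hs][:,:2]; print(len(Q),cv2.minAreaRect((Q*1000).astype(np.float32)))
mu=Q.mean(0); ev=np.linalg.svd(Q-mu,full_matrices=False)[2][0]; print('axis',mu,ev,np.degrees(np.arctan2(*ev[::-1])))
ax=S[:2]-G[:2]; print('ax ang',np.degrees(np.arctan2(ax[1],ax[0])))
u=ax/np.hypot(*ax); prj=(Q-S[:2])@u; print('extent',prj.min(),prj.max())
# press: high points close to furnace left/behind
g=(z>.08)&(W[...,1]>-.27)&(W[...,1]<.15)&(W[...,0]>.4)&(W[...,0]<.72)&(d>0)
print('press min x',W[g][:,0].min(), 'tall any lo z>.03', W[(z>.03)&(d>0)&(W[...,1]>-.25)&(W[...,1]<0)&(W[...,0]<.9)&~hs][:,0].min())
fs=np.load('side0.npz'); Ws=cloud('side',fs['d']); zs=Ws[...,2]; g=(zs>.08)&(fs['d']>0)&(abs(Ws[...,1]+.1)<.18)&(Ws[...,0]>.35)&(Ws[...,0]<.75)
g2=g&(Ws[...,1]>-.24); print('side press z>.08 x range',np.percentile(Ws[g2][:,0],[0.5,5]),Ws[g2][:,1].min())
```

```text
mouth [ 0.4757 -0.2964  0.112 ]
pivot [ 0.5411 -0.3056  0.125 ]
lid [ 0.5369 -0.3695  0.126 ]
knob [ 0.5341 -0.3863  0.1635]
spout [ 0.4256 -0.1323  0.0085]
mouth-pivot 0.06606830461959814 piv-lid 0.06403507534037138 piv-knob 0.08100292999495784
grip [ 0.5561 -0.0604  0.048 ] grip-spout 0.14901362031882137
ring enclosing (0.47491684556007385, -0.2973478436470032) 0.04714329540729523
614 ((527.8047485351562, -97.29643249511719), (186.6199493408203, 162.39138793945312), 57.295860290527344)
axis [ 0.53435043 -0.08641669] [-0.97224297 -0.23397352] -166.46887724075754
ax ang -151.15574832260668
extent -0.19489299228698115 0.0029906276396006854
press min x 0.42984541468737775 tall any lo z>.03 0.06379556659610126
side press z>.08 x range [0.5326693  0.64528901] -0.23969274277710242
```

carry_out --increments '[[[-0.75, -0.86, -0.1, 0], [-0.75, -0.86, -0.1, 0], [-0.75, -0.86, -0.1, 0], [-0.75, -0.86, -0.1, 0], [-0.75, -0.86, -0.1, 0], [-0.75, -0.86, -0.1, 0], [-0.75, -0.86, -0.1, 0], [-0.75, -0.86, -0.1, 0], [-0.75, -0.86, -0.1, 0], [-0.75, -0.86, -0.1, 0], [-0.75, -0.86, -0.1, 0], [-0.75, -0.86, -0.1, 0], [-0.75, -0.86, -0.1, 0], [-0.75, -0.86, -0.1, 0], [-0.75, -0.86, -0.1, 0], [-0.75, -0.86, -0.1, 0], [-0.75, -0.86, -0.1, 0], [-0.75, -0.86, -0.1, 0], [-0.75, -0.86, -0.1, 0], [-0.75, -0.86, -0.1, 0]]]' --gripper -0.05

```text
time_s: 2.15
tool_pos: [0.4646, 0.1079, 0.2814]
tool_rot: [[-0.907, 0.422, -0.0], [0.422, 0.907, -0.0], [0.0, -0.0, -1.0]]
wrist_force: [0.1, 0.2, 0.0]
finger_gap: 0.0408
grasp_force: 0.0
```

carry_out --increments '[[[0, 0, 0, 1], [0, 0, 0, 1], [0, 0, 0, 1], [0, 0, 0, 1], [0, 0, 0, 1], [0, 0, 0, 1], [0, 0, 0, 1], [0, 0, 0, 1], [0, 0, 0, 1], [0, 0, 0, 1], [0, 0, 0, 1], [0, 0, 0, 1], [0, 0, 0, 1], [0, 0, 0, 1], [0, 0, 0, 1], [0, 0, 0, 1], [0, 0, 0, 1], [0, 0, 0, 1], [0, 0, 0, 0.33], [0, 0, 0, 0]]]'

```text
time_s: 4.15
tool_pos: [0.4643, 0.1092, 0.2812]
tool_rot: [[0.875, 0.485, -0.0], [0.485, -0.875, -0.0], [-0.0, 0.0, -1.0]]
wrist_force: [0.1, 0.2, -0.5]
finger_gap: 0.0404
grasp_force: 0.0
```

Run:
```python
from h import *
for n in ['top','side']:
    f=np.load(n+'0.npz'); W=cloud(n,f['d']); x,y,z=W[...,0],W[...,1],W[...,2]
    for lo,hi in [(.015,.06),(.06,.15),(.15,.25),(.25,.35),(.35,.5),(.5,.7)]:
        m=(f['d']>0)&(z>lo)&(z<hi)&(y>-.26)&(y<.2)&(x>.4)&(x<.85)
        for ya,yb in [(-.26,-.2),(-.2,-.1),(-.1,0),(0,.1),(.1,.2)]:
            q=x[m&(y>=ya)&(y<yb)]
            if len(q)>15: print(n,lo,hi,ya,len(q),np.percentile(q,[3,10,50]).round(3))
```

```text
top 0.015 0.06 -0.26 868 [0.437 0.499 0.645]
top 0.015 0.06 -0.2 1626 [0.493 0.604 0.644]
top 0.015 0.06 -0.1 1775 [0.509 0.551 0.639]
top 0.015 0.06 0 2846 [0.465 0.488 0.625]
top 0.015 0.06 0.1 2090 [0.458 0.478 0.626]
top 0.06 0.15 -0.26 226 [0.447 0.456 0.491]
top 0.06 0.15 -0.2 309 [0.641 0.642 0.646]
top 0.06 0.15 -0.1 136 [0.65  0.656 0.667]
top 0.06 0.15 0 1021 [0.438 0.503 0.563]
top 0.06 0.15 0.1 2064 [0.44  0.469 0.561]
top 0.15 0.25 -0.26 134 [0.664 0.665 0.666]
top 0.15 0.25 -0.2 280 [0.628 0.631 0.649]
top 0.15 0.25 -0.1 239 [0.637 0.645 0.666]
top 0.15 0.25 0 285 [0.715 0.717 0.732]
top 0.15 0.25 0.1 3732 [0.688 0.697 0.742]
top 0.25 0.35 -0.26 488 [0.648 0.65  0.662]
top 0.25 0.35 -0.2 1609 [0.637 0.644 0.658]
top 0.25 0.35 -0.1 1232 [0.645 0.648 0.663]
top 0.25 0.35 0 22 [0.663 0.666 0.674]
top 0.25 0.35 0.1 1643 [0.763 0.771 0.81 ]
top 0.35 0.5 -0.26 1154 [0.652 0.652 0.664]
top 0.35 0.5 -0.2 2964 [0.647 0.651 0.656]
top 0.35 0.5 -0.1 2405 [0.651 0.652 0.661]
top 0.35 0.5 0 27 [0.653 0.655 0.662]
top 0.5 0.7 -0.2 974 [0.659 0.66  0.663]
side 0.015 0.06 -0.26 1130 [0
[... 408 characters left out ...]
6 0.528]
side 0.15 0.25 -0.26 85 [0.666 0.666 0.669]
side 0.15 0.25 -0.2 363 [0.63  0.633 0.667]
side 0.15 0.25 -0.1 929 [0.64  0.651 0.67 ]
side 0.15 0.25 0 122 [0.715 0.716 0.718]
side 0.15 0.25 0.1 5186 [0.688 0.695 0.723]
side 0.25 0.35 -0.26 286 [0.648 0.651 0.667]
side 0.25 0.35 -0.2 1043 [0.638 0.646 0.662]
side 0.25 0.35 -0.1 1873 [0.646 0.651 0.668]
side 0.25 0.35 0 183 [0.661 0.663 0.674]
side 0.25 0.35 0.1 789 [0.761 0.765 0.772]
side 0.35 0.5 -0.26 223 [0.653 0.653 0.66 ]
side 0.35 0.5 -0.2 1421 [0.647 0.651 0.654]
side 0.35 0.5 -0.1 3085 [0.653 0.653 0.667]
side 0.35 0.5 0 837 [0.654 0.657 0.674]
side 0.5 0.7 -0.2 177 [0.662 0.663 0.672]
side 0.5 0.7 -0.1 255 [0.758 0.759 0.767]
```

carry_out --increments '[[[0, 0.95, 0.2, 0], [0, 0.95, 0.2, 0], [0, 0.95, 0.2, 0], [0, 0.95, 0.2, 0], [0, 0.95, 0.2, 0], [0, 0.95, 0.2, 0], [0, 0.95, 0.2, 0], [0, 0.95, 0.2, 0], [0, 0, 0, 0]]]'

```text
time_s: 5.05
tool_pos: [0.5574, -0.0601, 0.2408]
tool_rot: [[0.876, 0.483, 0.0], [0.483, -0.876, -0.002], [-0.001, 0.002, -1.0]]
wrist_force: [0.0, -0.6, -0.6]
finger_gap: 0.0407
grasp_force: 0.0
```

Run:
```python
from h import *
s=observe(); p,d=read_camera('wrist'); np.savez('wrist1.npz',p=p,d=d,pos=s['tool_pos'],R=s['tool_rot']); cv2.imwrite('pics/wrist1.png',p[...,::-1]); print(s['tool_pos'])
```

```text
[ 0.55738552 -0.06010173  0.24083822]
```

View pics/wrist1.png

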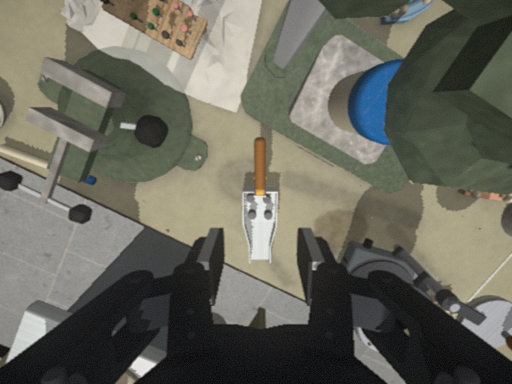

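The wrist picture shows the chute aligned with the tool axis. The grip rear end is at about (261,138), the grip front at (261,193), the lip middle at (260,262), and the four ingots are at about (260,207). Next I'll convert these to positions.

```bash
cat >> h.py <<'E'
def wray(u,v,z,pos,R):
    c=camera_info('wrist'); M=c['mount']; R=np.array(R)
    d=R@M[:3,:3]@np.array([(u-c['cx'])/c['fx'],(v-c['cy'])/c['fy'],1]); o=R@M[:3,3]+pos
    return o+d*(z-o[2])/d[2]
E
python3 - <<'E'
from h import *
f=np.load('wrist1.npz'); p,d,pos,R=f['p'],f['d'],f['pos'],f['R']; hsv=cv2.cvtColor(p,cv2.COLOR_RGB2HSV)
m=(hsv[...,0]<20)&(hsv[...,1]>110); m[:, :240]=0;m[:,285:]=0;m[:125]=0;m[205:]=0
vu=np.argwhere(m); print(vu.min(0),vu.max(0)); 
for r in range(vu[:,0].min(),vu[:,0].max(),8): q=vu[vu[:,0]==r][:,1]; print(r,q.min(),q.max(),end='; ')
W=cloud('wrist',d,(pos,R)); print('z',np.percentile(W[m][:,2],[20,50,80]))
a=wray(261,138,.05,pos,R); b=wray(260.5,193,.05,pos,R); S=wray(260,262,.0085,pos,R)
print(a,b,S,np.hypot(*(a-S)[:2]),np.hypot(*(a-b)[:2])); v=S-a; print(np.degrees(np.arctan2(v[1],v[0])))
for n,x in (('a',a),('b',b),('S',S)): print(n,((x-pos)@R*1000).round(1))
E
```

```text
[138 254] [194 265]
138 258 262; 146 255 265; 154 255 264; 162 255 264; 170 255 264; 178 255 265; 186 255 263; z [0.04837215 0.04965083 0.05044618]
[ 0.58830157 -0.04368527  0.05      ] [ 0.52830977 -0.07620909  0.05      ] [ 0.41941245 -0.13569188  0.0085    ] 0.19232459023292514 0.06824085047665375
-151.41954552608541
a [ 35.1   0.3 190.8]
b [-33.1  -0.2 190.9]
S [-157.2   -0.8  232.4]
```

carry_out --increments '[[[0.38, 0, 0.2, 0], [0.38, 0, 0.5, 0], [0, 0, 0.9, 0], [0, 0, 0.9, 0], [0, 0, 0.9, 0], [0, 0, 0.9, 0], [0, 0, 0.9, 0], [0, 0, 0.9, 0], [0, 0, 0.9, 0], [0, 0, 0.6, 0], [0, 0, 0.5, 0], [0, 0, 0.3, 0], [0, 0, 0, 0]]]'

```text
time_s: 6.4
tool_pos: [0.5729, -0.0473, 0.0302]
tool_rot: [[0.874, 0.485, -0.001], [0.485, -0.874, 0.0], [-0.001, -0.001, -1.0]]
wrist_force: [0.0, 0.2, 0.7]
finger_gap: 0.0404
grasp_force: 0.0
```

carry_out --increments '[[[0, 0, 0, 0], [0, 0, 0, 0], [0, 0, 0, 0], [0, 0, 0, 0], [0, 0, 0, 0]]]' --gripper -1 --newtons 20

```text
time_s: 6.9
tool_pos: [0.5738, -0.0477, 0.0318]
tool_rot: [[0.875, 0.485, 0.001], [0.485, -0.875, 0.0], [0.001, 0.001, -1.0]]
wrist_force: [1.3, 1.0, 3.9]
finger_gap: 0.0133
grasp_force: 20.3
```

carry_out --increments '[[[0, 0, -0.15, 0], [0, 0, -0.15, 0], [0, 0, -0.2, 0], [0, 0, 0, 0], [0, 0, 0, 0], [0, 0, 0, 0]]]'

```text
time_s: 7.5
tool_pos: [0.5732, -0.0478, 0.0437]
tool_rot: [[0.875, 0.485, -0.0], [0.485, -0.875, 0.0], [-0.0, -0.0, -1.0]]
wrist_force: [-0.3, 0.2, -1.3]
finger_gap: 0.0138
grasp_force: 19.8
```

```bash
cat >> h.py <<'E'
def chute(tag,pitch=True):
    # chute points in TCP frame (x back from nose, z down) from wrist depth, plus ingots
    s=observe(); p,d=read_camera('wrist'); pos,R=s['tool_pos'],np.array(s['tool_rot'])
    np.savez(tag+'.npz',p=p,d=d,pos=pos,R=R); cv2.imwrite('pics/%s.png'%tag,p[...,::-1])
    T=(cloud('wrist',d,(pos,R))-pos)@R; hsv=cv2.cvtColor(p,cv2.COLOR_RGB2HSV)
    w=(hsv[...,0]<20)&(hsv[...,1]>110)&(abs(T[...,1])<.012)&(d>0)&(abs(T[...,0])<.12)
    if w.sum()>20:
        q=T[w]; print('wood n',w.sum(),'x',np.percentile(q[:,0],[2,98]).round(4)*1e3,'y',np.median(q[:,1])*1e3)
        k=np.polyfit(q[:,0],q[:,2],1); print('grip slope deg (nose-down +)',-np.degrees(np.arctan(k[0])),'z@0',k[1]*1e3)
    m=(d>0)&(abs(T[...,1])<.008)&(T[...,0]<-.05)&(T[...,0]>-.2)&(T[...,2]<.12)
    for x in np.arange(-.19,-.04,.01):
        q=T[m&(abs(T[...,0]-x)<.005)]
        if len(q): print(int(x*1e3),len(q),(np.percentile(q[:,2],[10,50,90])*1e3).round(1))
    print('pos',pos,'gap',s['finger_gap'],s['wrist_force'],s['time_s'])
E
python3 -c "
from h import *
chute('w2')"
```

```text
wood n 2906 x [-41.5  17.3] y -0.1323325855928532
grip slope deg (nose-down +) 14.273211440283289 z@0 -23.03403423475315
-59 9 [-2.7 -1.9  0.3]
pos [ 0.57317712 -0.04775389  0.04373025] gap 0.013778379776173051 [-0.31502735  0.22238413 -1.33626325] 7.5
```

View pics/w2.png

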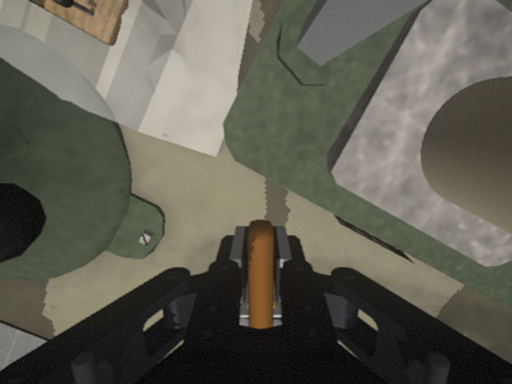

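```bash
cat >> h.py <<'E'
def sidechk(tag,names=('side','top')):
    s=observe(); pos,R=np.array(s['tool_pos']),np.array(s['tool_rot'])
    for n in names:
        p,d=read_camera(n); np.savez(tag+n+'.npz',p=p,d=d,pos=pos,R=R); cv2.imwrite('pics/%s%s.png'%(tag,n),p[...,::-1])
        W=cloud(n,d); T=(W-pos)@R; hsv=cv2.cvtColor(p,cv2.COLOR_RGB2HSV); a=(abs(T[...,1])<.03)&(d>0)&(T[...,0]>-.2)&(T[...,0]<.06)&(W[...,2]>.004)
        w=a&(hsv[...,0]<20)&(hsv[...,1]>110)&(abs(T[...,1])<.015)
        if w.sum()>8: q=T[w]; k=np.polyfit(q[:,0],W[w][:,2],1); print(n,'wood',w.sum(),'x',(np.percentile(q[:,0],[3,97])*1e3).round(1),'slope deg',np.degrees(np.arctan(k[0])).round(1),'z@0',k[1].round(4))
        print(n,' '.join('%d:%s'%(x*1e3,(np.percentile(W[...,2][b],[10,50,95])*1e3).round(0)) for x in np.arange(-.19,-.03,.012) if (b:=a&(abs(T[...,0]-x)<.006)).sum()>4))
    print('pos',pos.round(4),'gap',s['finger_gap'],s['wrist_force'],s['time_s'])
E
python3 -c "
from h import *
sidechk('a')"
```

```text
side wood 78 x [-48.9   1.5] slope deg 1.3 z@0 0.0555
side -165:[17. 20. 32.] -153:[16. 21. 31.] -141:[15. 20. 33.] -129:[13. 18. 32.] -117:[12. 15. 30.] -105:[12. 23. 31.] -93:[12. 20. 30.] -81:[12. 21. 31.] -69:[ 15.  26. 416.] -57:[ 18.  50. 384.] -45:[ 56. 356. 379.] -33:[ 55. 326. 371.]
top wood 87 x [-49.7  -7.9] slope deg -3.1 z@0 0.0602
top -178:[ 5. 18. 26.] -165:[17. 19. 33.] -153:[15. 18. 32.] -141:[14. 17. 33.] -129:[13. 15. 32.] -117:[12. 14. 32.] -105:[12. 15. 31.] -93:[12. 15. 32.] -81:[12. 15. 30.] -69:[ 15. 475. 547.] -57:[362. 454. 564.] -45:[375. 466. 571.] -33:[199. 450. 567.]
pos [ 0.5731 -0.0478  0.0437] gap 0.013175837007683737 [ 0.23888081  0.05971572 -1.92381106] 7.55
```

carry_out --increments '[[[-0.15, 0, 0, 0], [-0.3, 0, 0, 0], [-0.3, 0, 0, -0.3], [-0.3, 0, 0, -0.4], [-0.3, 0, 0, -0.4], [-0.3, 0, 0, -0.4], [-0.2, 0, 0, -0.4], [0, 0, 0, -0.4], [0, 0, 0.1, 0], [0, 0, 0.2, 0], [0, 0, 0.15, 0], [0, 0, 0.03, 0], [0, 0, 0, 0], [0, 0, 0, 0]]]' --newtons 60

```text
time_s: 9.05
tool_pos: [0.5344, -0.0724, 0.0318]
tool_rot: [[0.709, 0.705, -0.0], [0.705, -0.709, 0.0], [0.0, -0.0, -1.0]]
wrist_force: [-0.0, 0.9, 3.0]
finger_gap: 0.0122
grasp_force: 63.6
```

carry_out --increments '[[[0, 0, 0, 0], [0, 0, 0, 0], [0, 0, 0, 0], [0, 0, 0, 0]]]' --gripper -0.35

```text
time_s: 9.45
tool_pos: [0.5343, -0.0726, 0.0317]
tool_rot: [[0.709, 0.705, -0.0], [0.705, -0.709, -0.0], [-0.0, 0.0, -1.0]]
wrist_force: [0.3, -0.1, 0.2]
finger_gap: 0.0282
grasp_force: 0.0
```

carry_out --increments '[[[0, 0, -0.3, 0], [0, 0, -0.6, 0], [0, 0, -0.7, 0], [0.3, 0, -0.4, 0], [0.4, 0, 0, 0], [0, 0, 0, 0]]]'

```text
time_s: 10.05
tool_pos: [0.5484, -0.0584, 0.0818]
tool_rot: [[0.708, 0.707, 0.002], [0.707, -0.708, 0.001], [0.002, 0.001, -1.0]]
wrist_force: [0.2, 0.5, 0.9]
finger_gap: 0.0279
grasp_force: 0.0
```

```bash
python3 -c "
from h import *
sidechk('b')
chute('w3')"
```

```text
side wood 209 x [-66.7  -6.8] slope deg 0.5 z@0 0.0454
side -190:[ 5.  8. 20.] -178:[ 5.  9. 20.] -165:[ 4.  9. 21.] -153:[ 4. 11. 21.] -141:[ 6. 14. 21.] -129:[ 5. 13. 20.] -117:[ 6. 13. 20.] -105:[ 6. 15. 20.] -93:[ 7. 14. 20.] -81:[ 7. 15. 45.] -69:[33. 44. 49.] -57:[ 37.  47. 397.] -45:[ 37.  49. 406.] -33:[ 41. 365. 386.]
top wood 99 x [-69.  -13.1] slope deg -0.0 z@0 0.0493
top -190:[ 6.  9. 22.] -178:[ 5.  7. 21.] -165:[ 5.  7. 21.] -153:[ 4.  6. 23.] -141:[ 4.  6. 23.] -129:[ 5. 11. 22.] -117:[ 5. 15. 21.] -105:[ 4.  9. 21.] -93:[12. 15. 20.] -81:[ 6. 21. 48.] -69:[47. 48. 53.] -57:[402. 450. 549.] -45:[321. 486. 573.] -33:[235. 485. 582.]
pos [ 0.5484 -0.0584  0.0818] gap 0.027898376359015657 [0.21342395 0.54680986 0.87727456] 10.05
wood n 1614 x [-70.6  -2.1] y 0.20414299441043676
grip slope deg (nose-down +) 12.870847554796807 z@0 22.735772877606202
-139 1 [78.9 78.9 78.9]
-129 107 [77.5 78.1 78.8]
-119 125 [65.7 78.2 79. ]
-109 54 [65.4 68.6 73.7]
-79 40 [33.4 33.9 34.6]
-69 223 [32.1 33.1 39.6]
-59 176 [30.6 31.7 33.9]
-49 119 [30.3 31.5 35.7]
pos [ 0.54668719 -0.05960055  0.08117507] gap 0.027584517079673614 [-0.63466042  0.09341267 -0.10233363] 10.15
```

carry_out --increments '[[[0, 0, 0.5, 0], [0, 0, 0.5, 0], [0, 0, 0.4, 0], [0, 0, 0.12, 0], [0, 0, 0, 0]]]'

```text
time_s: 10.7
tool_pos: [0.5462, -0.0605, 0.0428]
tool_rot: [[0.71, 0.705, -0.002], [0.705, -0.71, -0.0], [-0.001, -0.001, -1.0]]
wrist_force: [0.2, -0.9, 0.6]
finger_gap: 0.0278
grasp_force: 0.0
```

carry_out --increments '[[[0, 0, 0, 0], [0, 0, 0, 0], [0, 0, 0, 0], [0, 0, 0, 0], [0, 0, 0, 0]]]' --gripper -1 --newtons 20

```text
time_s: 11.2
tool_pos: [0.5468, -0.0602, 0.044]
tool_rot: [[0.709, 0.705, 0.0], [0.705, -0.709, 0.0], [0.0, 0.0, -1.0]]
wrist_force: [-0.8, -0.6, -1.0]
finger_gap: 0.013
grasp_force: 19.8
```

carry_out --increments '[[[0, 0, -0.2, 0], [0, 0, -0.2, 0], [0, 0, -0.2, 0], [0, 0, 0, 0], [0, 0, 0, 0]]]'

```text
time_s: 11.7
tool_pos: [0.547, -0.0601, 0.0591]
tool_rot: [[0.709, 0.705, 0.001], [0.705, -0.709, 0.0], [0.001, 0.001, -1.0]]
wrist_force: [-0.5, 1.0, -0.9]
finger_gap: 0.0132
grasp_force: 19.7
```

```bash
python3 -c "
from h import *
sidechk('c')"
```

```text
side wood 111 x [-65.1 -23.1] slope deg 5.4 z@0 0.0589
side -178:[ 5. 12. 15.] -165:[ 5. 10. 16.] -153:[ 6. 13. 19.] -141:[ 6. 13. 20.] -129:[ 7. 14. 22.] -117:[ 7. 15. 21.] -105:[ 6. 15. 22.] -93:[ 5. 14. 23.] -81:[ 9. 18. 26.] -69:[ 9. 23. 54.] -57:[ 45.  57. 374.] -45:[ 47.  58. 371.] -33:[ 51. 343. 365.]
top wood 114 x [-65.6  -8.9] slope deg 8.0 z@0 0.0681
top -178:[ 4. 12. 20.] -165:[ 4.  6. 18.] -153:[ 4.  6. 23.] -141:[ 4.  5. 22.] -129:[ 4.  5. 23.] -117:[ 4.  7. 23.] -105:[ 5.  7. 23.] -93:[ 5.  7. 25.] -81:[ 7. 11. 45.] -69:[ 9. 54. 58.] -57:[380. 433. 541.] -45:[393. 468. 569.] -33:[215. 466. 582.]
pos [ 0.547  -0.0601  0.0591] gap 0.013235164371922297 [-0.54993734  0.97327977 -0.88737839] 11.7
```

carry_out --increments '[[[0, 0, 0.2, 0], [0, 0, 0.2, 0], [0, 0, 0.2, 0], [0, 0, 0, 0], [0, 0, 0, 0]]]'

```text
time_s: 12.3
tool_pos: [0.5462, -0.0606, 0.0435]
tool_rot: [[0.71, 0.705, -0.001], [0.705, -0.71, -0.0], [-0.001, -0.001, -1.0]]
wrist_force: [-0.5, -1.1, 0.3]
finger_gap: 0.0128
grasp_force: 19.9
```

carry_out --increments '[[[0, 0, 0, 0], [0, 0, 0, 0], [0, 0, 0, 0]]]' --newtons 120

```text
time_s: 12.6
tool_pos: [0.5466, -0.0604, 0.0439]
tool_rot: [[0.709, 0.705, -0.0], [0.705, -0.709, -0.0], [-0.0, 0.0, -1.0]]
wrist_force: [-0.5, 0.5, -0.3]
finger_gap: 0.0059
grasp_force: 118.2
```

carry_out --increments '[[[0, 0, -0.2, 0], [0, 0, -0.2, 0], [0, 0, -0.2, 0], [0, 0, 0, 0], [0, 0, 0, 0]]]'

```text
time_s: 13.1
tool_pos: [0.547, -0.0601, 0.0591]
tool_rot: [[0.709, 0.705, 0.001], [0.705, -0.709, 0.0], [0.001, 0.001, -1.0]]
wrist_force: [-0.1, -0.1, -1.6]
finger_gap: 0.0067
grasp_force: 118.2
```

```bash
python3 -c "
from h import *
sidechk('d')"
```

```text
side wood 151 x [-64.3 -17.8] slope deg 3.7 z@0 0.0579
side -178:[ 7. 11. 16.] -165:[ 6. 11. 16.] -153:[ 6. 12. 19.] -141:[ 7. 12. 20.] -129:[ 7. 13. 20.] -117:[ 7. 15. 22.] -105:[ 6. 15. 22.] -93:[ 5. 15. 24.] -81:[ 8. 19. 26.] -69:[10. 23. 54.] -57:[ 45.  56. 377.] -45:[ 46.  58. 373.] -33:[ 51. 343. 364.]
top wood 106 x [-64.5 -10.7] slope deg 8.6 z@0 0.066
top -178:[ 5. 14. 16.] -165:[ 4.  5. 18.] -153:[ 4.  5. 21.] -141:[ 5.  6. 22.] -129:[ 4.  5. 23.] -117:[ 4. 14. 22.] -105:[ 4.  7. 23.] -93:[ 5.  8. 26.] -81:[ 7. 11. 46.] -69:[ 6. 54. 57.] -57:[380. 434. 539.] -45:[398. 469. 569.] -33:[214. 466. 582.]
pos [ 0.547  -0.0601  0.0591] gap 0.006695731053103194 [-0.09582539 -0.07557546 -1.60673117] 13.1
```

carry_out --increments '[[[0, 0, 0.2, 0], [0, 0, 0.2, 0], [0, 0, 0.2, 0], [0, 0, 0, 0]]]'

```text
time_s: 13.6
tool_pos: [0.5465, -0.0603, 0.043]
tool_rot: [[0.709, 0.705, -0.001], [0.705, -0.709, 0.0], [-0.001, -0.001, -1.0]]
wrist_force: [0.7, 0.7, 0.6]
finger_gap: 0.0064
grasp_force: 119.0
```

carry_out --increments '[[[0, 0, 0, 0], [0, 0, 0, 0], [0, 0, 0, 0], [-0.3, 0, 0.32, 0], [0, 0, 0, 0], [0, 0, 0, 0]]]' --gripper -0.35

```text
time_s: 14.2
tool_pos: [0.5409, -0.0659, 0.0355]
tool_rot: [[0.71, 0.704, -0.001], [0.704, -0.71, 0.0], [-0.001, -0.001, -1.0]]
wrist_force: [0.2, 0.5, -0.1]
finger_gap: 0.0279
grasp_force: 0.0
```

carry_out --increments '[[[0, 0, 0, 0], [0, 0, 0, 0], [0, 0, 0, 0], [0, 0, 0, 0], [0, 0, -0.2, 0], [0, 0, -0.2, 0], [0, 0, -0.2, 0], [0, 0, 0, 0], [0, 0, 0, 0]]]' --gripper -1 --newtons 60

```text
time_s: 15.1
tool_pos: [0.5415, -0.0654, 0.051]
tool_rot: [[0.709, 0.705, 0.001], [0.705, -0.709, 0.0], [0.0, 0.0, -1.0]]
wrist_force: [0.5, -0.5, -1.6]
finger_gap: 0.012
grasp_force: 58.8
```

```bash
python3 -c "
from h import *
sidechk('e')"
```

```text
side wood 38 x [-60.3 -23.2] slope deg -2.7 z@0 0.0523
side -178:[18. 20. 33.] -165:[17. 20. 32.] -153:[16. 19. 33.] -141:[15. 18. 34.] -129:[14. 17. 33.] -117:[14. 23. 33.] -105:[14. 23. 33.] -93:[14. 18. 33.] -81:[16. 27. 33.] -69:[16. 27. 54.] -57:[ 49.  57. 366.] -45:[ 50.  58. 361.] -33:[ 53. 336. 357.]
top wood 94 x [-59.2 -11.4] slope deg 2.2 z@0 0.0659
top -178:[18. 20. 34.] -165:[17. 20. 34.] -153:[17. 19. 35.] -141:[15. 17. 34.] -129:[14. 16. 34.] -117:[14. 16. 34.] -105:[14. 17. 34.] -93:[14. 16. 33.] -81:[14. 19. 34.] -69:[16. 33. 63.] -57:[372. 427. 539.] -45:[390. 462. 572.] -33:[208. 466. 587.]
pos [ 0.5415 -0.0654  0.051 ] gap 0.012022704920251676 [ 0.54346549 -0.50466586 -1.63059404] 15.1
```

carry_out --increments '[[[0, 0, 0, 0], [0, 0, 0, 0], [0, 0, 0, 0]]]' --newtons 20

```text
time_s: 15.5
tool_pos: [0.5413, -0.0656, 0.0507]
tool_rot: [[0.709, 0.705, -0.0], [0.705, -0.709, -0.0], [-0.0, -0.0, -1.0]]
wrist_force: [0.2, 0.4, -1.4]
finger_gap: 0.0122
grasp_force: 58.8
```

```bash
python3 -c "
from h import *
sidechk('f')"
```

```text
side wood 33 x [-60.4 -26.8] slope deg -0.1 z@0 0.054
side -178:[18. 20. 33.] -165:[17. 20. 32.] -153:[16. 19. 32.] -141:[14. 18. 34.] -129:[14. 17. 33.] -117:[13. 21. 32.] -105:[14. 22. 31.] -93:[13. 18. 33.] -81:[16. 27. 32.] -69:[16. 27. 53.] -57:[ 48.  55. 363.] -45:[ 49.  58. 366.] -33:[ 53. 336. 356.]
top wood 94 x [-59.7 -12.1] slope deg 2.1 z@0 0.0688
top -178:[17. 21. 34.] -165:[16. 19. 34.] -153:[16. 19. 36.] -141:[15. 17. 35.] -129:[14. 16. 34.] -117:[13. 16. 33.] -105:[14. 17. 35.] -93:[14. 16. 34.] -81:[14. 20. 34.] -69:[15. 33. 62.] -57:[372. 426. 538.] -45:[394. 464. 572.] -33:[209. 464. 586.]
pos [ 0.5413 -0.0656  0.0507] gap 0.012167270648632867 [ 0.17831367  0.43041146 -1.37685817] 15.5
```

carry_out --increments '[[[0, 0, 0, 0], [0, 0, 0, 0], [0, 0, 0, 0]]]' --gripper -1 --newtons 20

```text
time_s: 15.9
tool_pos: [0.5414, -0.0656, 0.0508]
tool_rot: [[0.709, 0.705, 0.0], [0.705, -0.709, -0.0], [0.0, 0.0, -1.0]]
wrist_force: [0.5, 0.0, -2.4]
finger_gap: 0.0127
grasp_force: 58.8
```

carry_out --increments '[[[0, 0, 0.2, 0], [0, 0, 0.1, 0], [0, 0, 0, 0], [0, 0, 0, 0]]]'

```text
time_s: 16.3
tool_pos: [0.5413, -0.0656, 0.0431]
tool_rot: [[0.709, 0.705, -0.0], [0.705, -0.709, -0.0], [-0.0, -0.0, -1.0]]
wrist_force: [0.4, -0.5, -2.0]
finger_gap: 0.0117
grasp_force: 58.8
```

carry_out --increments '[[[0, 0, 0, 0], [0, 0, 0, 0], [0, 0, 0, 0], [0, 0, 0, 0]]]' --gripper -0.69 --newtons 20

```text
time_s: 16.7
tool_pos: [0.5414, -0.0655, 0.0434]
tool_rot: [[0.709, 0.705, 0.0], [0.705, -0.709, -0.0], [0.0, 0.0, -1.0]]
wrist_force: [0.1, -0.1, -2.0]
finger_gap: 0.0134
grasp_force: 22.0
```

```bash
python3 -c "
from h import *
sidechk('g',('top',))"
```

```text
top wood 91 x [-58.4 -12.4] slope deg -1.5 z@0 0.0619
top -178:[11. 13. 27.] -165:[10. 12. 27.] -153:[ 8. 11. 27.] -141:[ 7. 10. 28.] -129:[ 7.  9. 27.] -117:[ 7.  8. 25.] -105:[ 7.  9. 25.] -93:[ 6.  9. 26.] -81:[ 7. 11. 27.] -69:[ 9. 26. 55.] -57:[363. 421. 537.] -45:[389. 460. 573.] -33:[200. 464. 589.]
pos [ 0.5414 -0.0655  0.0434] gap 0.013395382910516814 [ 0.1041287  -0.14671838 -2.04803428] 16.7
```

carry_out --increments '[[[0, 0, 0, 0], [0, 0, 0, 0], [0, 0, 0, 0]]]' --gripper -0.68

```text
time_s: 17.05
tool_pos: [0.5414, -0.0656, 0.0434]
tool_rot: [[0.709, 0.705, 0.0], [0.705, -0.709, -0.0], [0.0, 0.0, -1.0]]
wrist_force: [-0.7, -0.9, -0.5]
finger_gap: 0.0139
grasp_force: 9.7
```

```bash
python3 -c "
from h import *
sidechk('h',('top',))"
```

```text
top wood 90 x [-58.2 -12.3] slope deg 0.5 z@0 0.0616
top -178:[ 4.  5. 20.] -165:[ 5.  6. 18.] -153:[ 4.  5. 23.] -141:[ 4.  5. 23.] -129:[ 4.  6. 22.] -117:[ 4.  6. 22.] -105:[ 5. 15. 22.] -93:[ 4.  6. 23.] -81:[ 5. 16. 25.] -69:[ 5. 23. 52.] -57:[365. 422. 538.] -45:[391. 460. 574.] -33:[202. 464. 589.]
pos [ 0.5414 -0.0656  0.0434] gap 0.013929682178885728 [-0.71028811 -0.93543382 -0.49199027] 17.05
```

carry_out --increments '[[[0, 0, 0.16, 0], [0, 0, 0.16, 0], [0, 0, 0, 0], [0, 0, 0, 0]]]'

```text
time_s: 17.5
tool_pos: [0.5416, -0.0656, 0.0352]
tool_rot: [[0.709, 0.705, 0.0], [0.705, -0.709, 0.0], [0.0, 0.0, -1.0]]
wrist_force: [1.0, 1.0, 2.1]
finger_gap: 0.0138
grasp_force: 10.0
```

carry_out --increments '[[[0, 0, 0, 0], [0, 0, 0, 0], [0, 0, 0, 0], [0, 0, -0.2, 0], [0, 0, -0.2, 0], [0, 0, -0.2, 0]]]' --gripper -1 --newtons 60

```text
time_s: 18.1
tool_pos: [0.541, -0.0656, 0.0506]
tool_rot: [[0.71, 0.705, -0.001], [0.705, -0.71, -0.0], [-0.0, -0.0, -1.0]]
wrist_force: [-0.2, -0.3, -2.5]
finger_gap: 0.012
grasp_force: 58.6
```

```bash
python3 -c "
from h import *
sidechk('i',('top',))"
```

```text
top wood 93 x [-59.3 -11.6] slope deg -0.8 z@0 0.0672
top -178:[19. 21. 35.] -165:[18. 21. 34.] -153:[17. 20. 36.] -141:[15. 18. 37.] -129:[14. 17. 34.] -117:[14. 17. 34.] -105:[15. 18. 34.] -93:[14. 16. 33.] -81:[15. 19. 35.] -69:[17. 34. 64.] -57:[371. 426. 537.] -45:[397. 463. 572.] -33:[207. 463. 585.]
pos [ 0.541  -0.0656  0.0506] gap 0.012040966320246427 [-0.18465026 -0.26702831 -2.51833644] 18.1
```

Level and held. Next: lift, turn, and carry it over the mouth.

carry_out --increments '[[[0, 0, -0.3, 0], [0, 0, -0.5, 0], [0, 0, -0.5, 0], [0, 0, -0.5, 0], [0, 0, -0.5, 0], [0, 0, -0.5, 0], [0, 0, -0.5, 0], [0, 0, -0.5, 0], [0, 0, -0.5, 0], [0, 0, -0.3, 0]]]'

```text
time_s: 19.15
tool_pos: [0.5417, -0.0656, 0.1666]
tool_rot: [[0.709, 0.705, 0.001], [0.705, -0.709, 0.0], [0.001, 0.001, -1.0]]
wrist_force: [0.7, -0.4, -2.2]
finger_gap: 0.0121
grasp_force: 58.7
```

carry_out --increments '[[[0, 0, 0, -0.3], [0, 0, 0, -0.55], [0, 0, 0, -0.55], [0, 0, 0, -0.55], [0, 0, 0, -0.55], [0, 0, 0, -0.55], [0, 0, 0, -0.55], [0, 0, 0, -0.55], [0, 0, 0, -0.55], [0, 0, 0, -0.55], [0, 0, 0, -0.55], [0, 0, 0, -0.5], [0, 0, 0, -0.25], [0, 0, 0, 0]]]'

```text
time_s: 20.55
tool_pos: [0.5412, -0.0656, 0.165]
tool_rot: [[0.002, 1.0, -0.001], [1.0, -0.002, 0.0], [0.0, -0.001, -1.0]]
wrist_force: [0.2, 0.4, -1.4]
finger_gap: 0.0124
grasp_force: 58.6
```

carry_out --increments '[[[-0.14, -0.17, 0, 0], [-0.27, -0.33, 0, 0], [-0.27, -0.33, 0, 0], [-0.27, -0.33, 0, 0], [-0.27, -0.33, 0, 0], [-0.27, -0.33, 0, 0], [-0.27, -0.33, 0, 0], [-0.27, -0.33, 0, 0], [-0.14, -0.17, 0, 0], [0, 0, 0, 0], [0, 0, 0, 0]]]'

```text
time_s: 21.65
tool_pos: [0.4753, -0.1196, 0.1654]
tool_rot: [[0.003, 1.0, 0.001], [1.0, -0.003, 0.0], [0.0, 0.001, -1.0]]
wrist_force: [0.1, -0.1, -1.9]
finger_gap: 0.0123
grasp_force: 58.6
```

```bash
python3 -c "
from h import *
sidechk('j')
p=np.hstack([cv2.resize(np.load('jtop.npz')['p'][140:260,180:330],None,fx=2.6,fy=2.6),cv2.resize(np.load('jside.npz')['p'][150:270,180:330],None,fx=2.6,fy=2.6)]);print(p.shape)
cv2.imwrite('pics/jj.png',p[...,::-1])"
```

```text
side wood 101 x [-51.5   5.5] slope deg -0.7 z@0 0.177
side -165:[132. 133. 135.] -153:[131. 133. 142.] -141:[ 57. 131. 149.] -129:[19. 48. 88.] -117:[ 9. 21. 40.] -105:[129. 140. 143.] -81:[145. 146. 149.] -69:[132. 142. 173.] -57:[175. 176. 178.] -45:[174. 178. 179.] -33:[176. 178. 179.]
top wood 94 x [-58.5 -22.4] slope deg 5.9 z@0 0.1837
top -190:[ 45.  96. 113.] -178:[ 46. 134. 149.] -165:[ 98. 134. 148.] -153:[110. 133. 149.] -141:[103. 132. 150.] -129:[ 92. 131. 149.] -117:[129. 132. 149.] -105:[129. 133. 149.] -93:[129. 131. 150.] -81:[130. 135. 150.] -69:[129. 149. 178.] -57:[177. 503. 516.] -45:[505. 527. 565.] -33:[310. 556. 574.]
pos [ 0.4753 -0.1196  0.1654] gap 0.012267857360966972 [ 0.11234891 -0.12765643 -1.89189487] 21.65
(312, 780, 3)
```

View pics/jj.png

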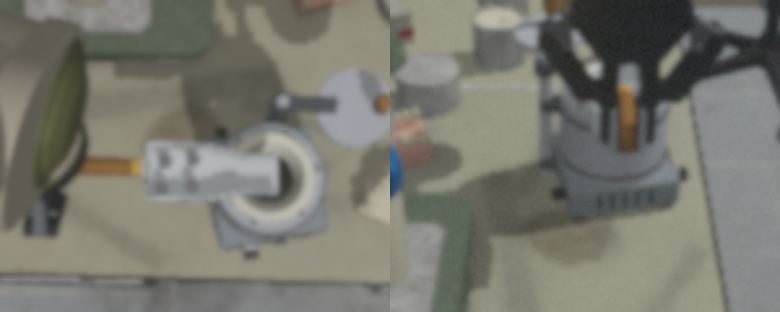

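carry_out --increments '[[[0, 0, 0.2, 0], [0, 0, 0.2, 0], [0, 0, 0, 0]]]'

```text
time_s: 22.05
tool_pos: [0.4747, -0.1194, 0.1544]
tool_rot: [[0.002, 1.0, -0.001], [1.0, -0.002, 0.0], [0.0, -0.001, -1.0]]
wrist_force: [-0.6, -0.2, -1.4]
finger_gap: 0.0121
grasp_force: 58.6
```

carry_out --increments '[[[0, 0, 0, 0], [0, 0, 0, 0], [0, 0, 0, 0], [0, 0, 0, 0], [0, 0, 0, 0], [-0.08, 0, -0.34, 0], [-0.08, 0, -0.34, 0], [0, 0, 0, 0]]]' --gripper -0.68

```text
time_s: 22.85
tool_pos: [0.4756, -0.1242, 0.1737]
tool_rot: [[0.003, 1.0, 0.002], [1.0, -0.003, -0.0], [-0.0, 0.002, -1.0]]
wrist_force: [0.5, 0.2, -1.1]
finger_gap: 0.0137
grasp_force: 9.7
```

```bash
python3 -c "
from h import *
sidechk('k')"
```

```text
side wood 75 x [-56.8   6.6] slope deg 5.8 z@0 0.1828
side -190:[ 99. 103. 110.] -178:[ 96.  99. 107.] -165:[111. 113. 124.] -153:[110. 112. 123.] -141:[103. 110. 128.] -129:[33. 57. 99.] -117:[12. 34. 81.] -105:[ 22.  73. 136.] -69:[140. 143. 169.] -57:[125. 130. 173.] -45:[176. 177. 178.] -33:[177. 179. 181.]
top wood 92 x [-56.  -20.9] slope deg 14.4 z@0 0.1907
top -190:[ 45.  98. 113.] -178:[ 43.  69. 109.] -165:[ 96. 111. 126.] -153:[105. 113. 126.] -141:[105. 114. 132.] -129:[ 65. 115. 134.] -117:[115. 117. 135.] -105:[117. 120. 137.] -93:[119. 122. 140.] -81:[121. 124. 140.] -69:[124. 135. 172.] -57:[173. 510. 524.] -45:[507. 534. 572.] -33:[319. 564. 581.]
pos [ 0.4756 -0.1242  0.1737] gap 0.013681207904644483 [ 0.50920503  0.17044654 -1.13426753] 22.85
```

carry_out --increments '[[[-0.1, 0, -0.21, 0], [-0.1, 0, -0.21, 0], [-0.09, 0, -0.21, 0], [-0.09, 0, -0.21, 0], [0, 0, 0, 0], [0, 0, 0, 0]]]'

```text
time_s: 23.55
tool_pos: [0.475, -0.1332, 0.1935]
tool_rot: [[0.003, 1.0, 0.0], [1.0, -0.003, -0.0], [-0.0, 0.0, -1.0]]
wrist_force: [0.2, -0.4, -1.3]
finger_gap: 0.014
grasp_force: 9.7
```

```bash
python3 -c "
from h import *
sidechk('l',('top',))"
```

```text
top wood 87 x [-55.  -21.7] slope deg 20.5 z@0 0.2104
top -190:[100. 110. 113.] -178:[ 44.  93. 112.] -165:[ 43.  72. 112.] -153:[ 98. 110. 123.] -141:[109. 112. 128.] -129:[104. 114. 134.] -117:[ 46. 118. 136.] -105:[119. 122. 139.] -93:[123. 128. 144.] -81:[127. 131. 149.] -69:[132. 137. 182.] -57:[146. 525. 545.] -45:[534. 555. 589.] -33:[339. 581. 599.]
pos [ 0.475  -0.1332  0.1935] gap 0.01399880626543682 [ 0.19756956 -0.35504915 -1.34518228] 23.55
```

carry_out --increments '[[[-0.13, 0, -0.18, 0], [-0.13, 0, -0.18, 0], [-0.13, 0, -0.18, 0], [-0.13, 0, -0.18, 0], [-0.13, 0, -0.18, 0], [0, 0, 0, 0], [0, 0, 0, 0]]]'

```text
time_s: 24.3
tool_pos: [0.475, -0.1495, 0.216]
tool_rot: [[0.003, 1.0, 0.0], [1.0, -0.003, -0.0], [-0.0, 0.0, -1.0]]
wrist_force: [0.2, -0.7, -0.4]
finger_gap: 0.0133
grasp_force: 9.6
```

```bash
python3 -c "
from h import *
sidechk('m')
p=np.hstack([cv2.resize(np.load('mtop.npz')['p'][140:260,180:330],None,fx=2.6,fy=2.6),cv2.resize(np.load('mside.npz')['p'][150:270,180:330],None,fx=2.6,fy=2.6)])
cv2.imwrite('pics/mm.png',p[...,::-1])"
```

```text
side wood 17 x [ 3.6 10. ] slope deg -39.0 z@0 0.2287
side -178:[ 99. 108. 112.] -165:[103. 108. 111.] -153:[ 97. 104. 111.] -117:[102. 108. 131.] -105:[ 41.  80. 107.] -93:[15. 50. 99.] -81:[10. 18. 31.] -69:[150. 152. 155.] -57:[145. 148. 178.] -45:[154. 163. 175.] -33:[153. 154. 162.]
top wood 80 x [-51.2 -23.5] slope deg 28.7 z@0 0.2303
top -190:[100. 104. 112.] -178:[104. 111. 114.] -165:[ 54. 100. 113.] -153:[ 45.  62. 109.] -141:[ 61. 105. 120.] -129:[104. 111. 125.] -117:[107. 114. 134.] -105:[ 96. 120. 139.] -93:[123. 127. 144.] -81:[128. 132. 152.] -69:[135. 138. 158.] -57:[144. 546. 568.] -45:[171. 575. 606.] -33:[359. 602. 619.]
pos [ 0.475  -0.1495  0.216 ] gap 0.013329765906749075 [ 0.16602827 -0.65983869 -0.43022888] 24.3
```

View pics/mm.png

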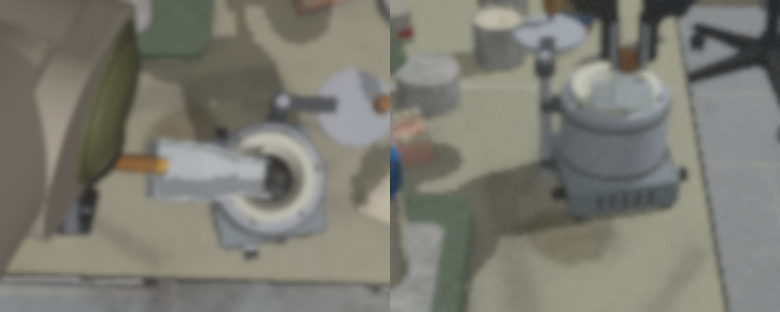

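The lip at (268,180) lies inside the mouth, the pan already looks empty, and ingots show at the lip or in the crucible. I'll go on to the full tilt.

carry_out --increments '[[[-0.17, 0, -0.17, 0], [-0.17, 0, -0.17, 0], [-0.17, 0, -0.17, 0], [-0.17, 0, -0.17, 0], [-0.17, 0, -0.17, 0], [-0.17, 0, -0.13, 0], [-0.17, 0, -0.13, 0], [-0.17, 0, -0.13, 0], [-0.17, 0, -0.13, 0], [-0.17, 0, -0.1, 0], [0, 0, 0, 0], [0, 0, 0, 0], [0, 0, 0, 0], [0, 0, 0, 0]]]'

```text
time_s: 25.8
tool_pos: [0.4747, -0.1916, 0.2524]
tool_rot: [[0.002, 1.0, -0.0], [1.0, -0.002, 0.0], [0.0, -0.0, -1.0]]
wrist_force: [-0.2, 0.0, -1.6]
finger_gap: 0.0136
grasp_force: 9.6
```

```bash
python3 -c "
from h import *
sidechk('n')
p=np.load('ntop.npz')['p'][170:235,215:315]
cv2.imwrite('pics/nn.png',cv2.resize(p,None,fx=7,fy=7,interpolation=cv2.INTER_CUBIC)[...,::-1])"
```

```text
side wood 22 x [ 3.  10.2] slope deg -45.2 z@0 0.2651
side -141:[109. 110. 112.] -129:[ 86. 103. 111.] -117:[ 86.  97. 110.] -105:[ 94. 101. 111.] -93:[110. 111. 112.] -81:[107. 110. 165.] -69:[ 71. 105. 111.] -57:[ 28.  65. 103.] -45:[ 14. 191. 210.] -33:[187. 190. 201.]
top wood 44 x [-52.1 -34.4] slope deg 31.6 z@0 0.2685
top -178:[ 64. 124. 128.] -165:[  5.  31. 128.] -153:[ 32.  99. 105.] -141:[102. 106. 155.] -129:[110. 141. 159.] -117:[ 99. 148. 168.] -105:[102. 155. 173.] -93:[109. 160. 179.] -81:[113. 166. 187.] -69:[105. 173. 193.] -57:[176. 572. 606.] -45:[206. 611. 634.] -33:[608. 634. 651.]
pos [ 0.4747 -0.1916  0.2524] gap 0.013640120596384343 [-0.1779835   0.03665601 -1.63576662] 25.8
```

View pics/nn.png

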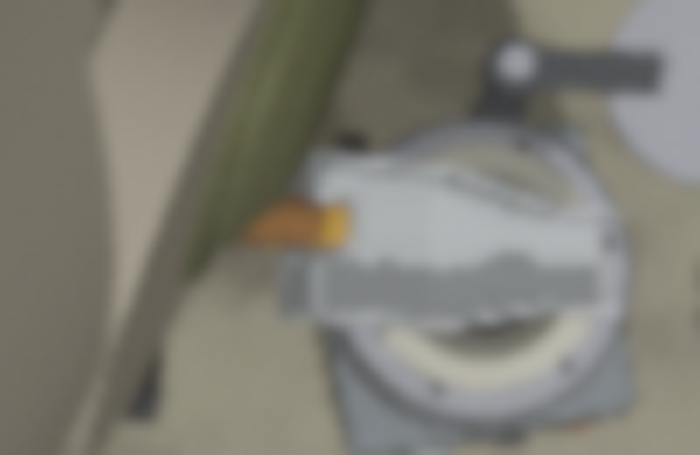

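carry_out --increments '[[[0.15, 0, 0, 0], [0.15, 0, 0, 0], [0, 0, 0, 0]]]'

```text
time_s: 26.2
tool_pos: [0.4748, -0.1836, 0.2525]
tool_rot: [[0.002, 1.0, -0.0], [1.0, -0.002, 0.0], [0.0, -0.0, -1.0]]
wrist_force: [0.3, 0.5, -1.4]
finger_gap: 0.0137
grasp_force: 9.6
```

carry_out --increments '[[[0, 0, 0, 0], [0, 0, 0, 0], [0, 0, 0, 0], [0, 0, 0, 0]]]' --gripper -0.676

```text
time_s: 26.6
tool_pos: [0.475, -0.1845, 0.2526]
tool_rot: [[0.003, 1.0, 0.0], [1.0, -0.003, -0.0], [-0.0, 0.0, -1.0]]
wrist_force: [0.7, -0.1, -1.1]
finger_gap: 0.0138
grasp_force: 4.7
```

```bash
python3 -c "
from h import *
sidechk('o')"
```

```text
side wood 29 x [ 3.2 11.7] slope deg -44.1 z@0 0.2655
side -129:[ 88. 108. 111.] -117:[ 92. 100. 109.] -93:[107. 110. 111.] -81:[103. 110. 116.] -69:[ 40.  83. 118.] -57:[ 14.  47. 100.] -45:[ 20. 143. 150.] -33:[155. 191. 204.]
top wood 31 x [-43.2 -27.6] slope deg 48.2 z@0 0.2711
top -178:[ 76. 126. 127.] -165:[32. 34. 94.] -153:[101. 104. 113.] -141:[104. 111. 114.] -129:[ 47.  98. 112.] -117:[ 44.  58. 110.] -105:[ 45.  82. 114.] -93:[104. 110. 125.] -81:[106. 115. 140.] -69:[ 94. 129. 151.] -57:[137. 588. 606.] -45:[165. 611. 635.] -33:[198. 630. 651.]
pos [ 0.475  -0.1845  0.2526] gap 0.013817752542956486 [ 0.74107306 -0.06110253 -1.12459615] 26.6
```

carry_out --increments '[[[0, 0, 0, 0], [0, 0, 0, 0], [0, 0, -0.2, 0], [0, 0, 0.15, 0], [0, 0, -0.15, 0], [0, 0, 0, 0], [0, 0, 0, 0]]]'

```text
time_s: 27.4
tool_pos: [0.4748, -0.1843, 0.2576]
tool_rot: [[0.003, 1.0, 0.0], [1.0, -0.003, 0.0], [0.0, 0.0, -1.0]]
wrist_force: [0.8, 0.3, -0.7]
finger_gap: 0.0137
grasp_force: 4.5
```

carry_out --increments '[[[0, 0, 0, 0], [0, 0, 0, 0], [0, 0, 0, 0], [0, 0, -0.3, 0], [0, 0, -0.4, 0], [0, 0, -0.4, 0], [0, 0, -0.4, 0], [0, 0, -0.3, 0], [0.2, 0, 0, 0], [0.4, 0.1, 0, 0], [0.4, 0.1, 0, 0], [0.4, 0.1, 0, 0], [0.4, 0.1, 0, 0], [0.4, 0.1, 0, 0], [0.4, 0, 0, 0], [0, 0, 0, 0], [0, 0, 0, 0]]]' --gripper -1 --newtons 60

```text
time_s: 29.1
tool_pos: [0.4874, -0.1193, 0.3026]
tool_rot: [[0.002, 1.0, -0.0], [1.0, -0.002, -0.0], [-0.0, -0.0, -1.0]]
wrist_force: [-0.5, -0.0, -0.8]
finger_gap: 0.0122
grasp_force: 59.8
```

```bash
python3 -c "
from h import *
sidechk('p')
f=np.load('ptop.npz');W=cloud('top',f['d']);m=(np.hypot(W[...,0]-.475,W[...,1]+.297)<.03)&(f['d']>0)
print('crucible z',np.percentile(W[m][:,2],[5,25,50,75,95]))
p=f['p'][160:240,210:310]
cv2.imwrite('pics/pp.png',cv2.resize(p,None,fx=7,fy=7,interpolation=cv2.INTER_CUBIC)[...,::-1])"
```

```text
side wood 35 x [ 2.6 12.1] slope deg -38.1 z@0 0.3139
side -190:[ 82.  87. 110.] -178:[105. 109. 111.] -165:[106. 110. 111.] -153:[102. 109. 111.] -141:[ 44. 101. 111.] -129:[ 32.  66. 103.] -117:[ 8. 22. 39.] -81:[154. 161. 163.] -69:[168. 169. 171.] -57:[176. 182. 185.] -45:[190. 194. 220.] -33:[200. 210. 254.]
top wood 108 x [-42.1 -12.8] slope deg 48.0 z@0 0.3188
top -190:[ 45.  74. 112.] -178:[ 44.  57. 113.] -165:[ 44.  60. 112.] -153:[ 97. 106. 114.] -141:[103. 110. 114.] -129:[ 33.  99. 106.] -117:[29. 32. 36.] -105:[130. 162. 166.] -93:[153. 156. 175.] -81:[159. 166. 188.] -69:[170. 177. 198.] -57:[186. 635. 654.] -45:[262. 662. 689.] -33:[243. 666. 698.]
pos [ 0.4874 -0.1193  0.3026] gap 0.012168623847118063 [-0.52823813 -0.04363292 -0.80568668] 29.1
crucible z [0.04351844 0.05272326 0.09227348 0.10273043 0.1091882 ]
```

View pics/pp.png

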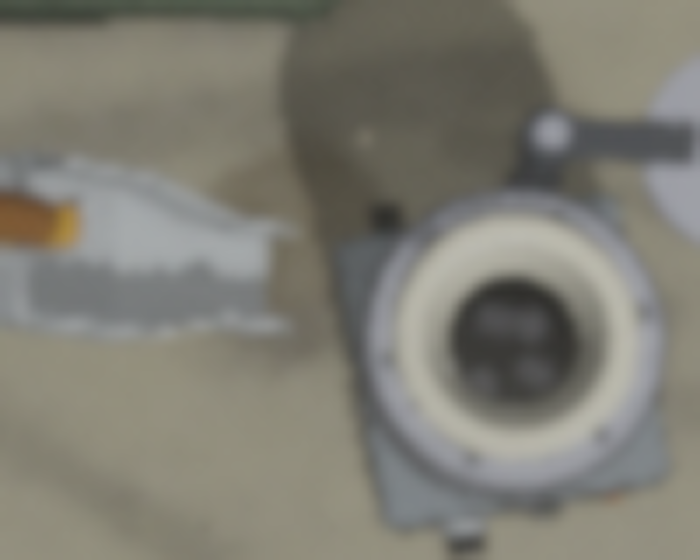

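The crucible at (510,345) holds the ingots: two in a row at (510,320), and one each at (485,378) and (538,370). The chute on the left is empty. Next I'll set it down.

carry_out --increments '[[[0, 0, 0, 0.4], [0, 0, 0, 0.8], [0, 0, 0, 0.8], [0, 0, 0, 0.8], [0, 0, 0, 0.8], [0, 0, 0, 0.8], [0, 0, 0, 0.8], [0, 0, 0, 0.8], [0, 0, 0, 0.55], [0, 0, 0.4, 0], [0, 0, 0.8, 0], [0, 0, 0.8, 0], [0, 0, 0.8, 0], [0, 0, 0.8, 0], [0, 0, 0.8, 0], [0, 0, 0.7, 0], [0, 0, 0.4, 0], [0, 0, 0.2, 0], [0, 0, 0, 0]]]'

```text
time_s: 31.1
tool_pos: [0.4873, -0.1196, 0.1596]
tool_rot: [[0.709, 0.705, -0.001], [0.705, -0.709, -0.0], [-0.001, -0.001, -1.0]]
wrist_force: [-0.3, -0.4, -0.2]
finger_gap: 0.0117
grasp_force: 59.7
```

```bash
python3 -c "
from h import *
sidechk('q')"
```

```text
side wood 67 x [-38.1  -5.7] slope deg 40.4 z@0 0.1549
side -93:[12. 17. 27.] -81:[18. 28. 42.] -69:[26. 41. 52.] -57:[ 44.  61. 479.] -45:[ 58. 459. 483.] -33:[ 73. 108. 463.]
top wood 64 x [-41.6 -16.3] slope deg -3.9 z@0 0.1506
top -105:[14. 20. 25.] -93:[ 9. 14. 31.] -81:[17. 24. 48.] -69:[28. 34. 58.] -57:[ 52. 522. 607.] -45:[121. 559. 624.] -33:[127. 564. 630.]
pos [ 0.4873 -0.1196  0.1596] gap 0.01173142737576709 [-0.2670528  -0.37698704 -0.18167327] 31.1
```

carry_out --increments '[[[0, 0, 0, 0], [0, 0, 0, 0], [0, 0, 0, 0], [0, 0, 0.2, 0], [0.2, 0, 0.2, 0], [0.25, 0, 0.25, 0], [0.25, 0, 0.25, 0], [0.25, 0, 0.25, 0], [0.25, 0, 0.25, 0], [0.24, 0, 0.3, 0], [0.24, 0, 0.3, 0], [0.24, 0, 0.3, 0], [0.24, 0, 0.3, 0], [0.24, 0, 0.32, 0], [0, 0, 0, 0]]]' --gripper -0.68

```text
time_s: 32.7
tool_pos: [0.5301, -0.0764, 0.0858]
tool_rot: [[0.709, 0.705, -0.001], [0.705, -0.709, 0.0], [-0.001, -0.001, -1.0]]
wrist_force: [-0.1, 1.2, -0.5]
finger_gap: 0.0134
grasp_force: 9.7
```

```bash
python3 -c "
from h import *
sidechk('r')"
```

```text
side wood 81 x [-54.5 -23.6] slope deg 16.6 z@0 0.0925
side -153:[ 6. 12. 17.] -141:[ 4. 11. 19.] -129:[ 7. 13. 26.] -117:[ 9. 14. 28.] -105:[12. 16. 31.] -93:[15. 18. 35.] -81:[19. 26. 40.] -69:[25. 34. 53.] -57:[ 32.  45. 406.] -45:[ 34. 386. 414.] -33:[ 74. 368. 409.]
top wood 101 x [-55.6 -12.5] slope deg 10.0 z@0 0.1003
top -153:[ 4.  6. 18.] -141:[ 5.  7. 23.] -129:[ 6. 10. 28.] -117:[ 9. 12. 30.] -105:[12. 15. 34.] -93:[15. 19. 37.] -81:[19. 23. 42.] -69:[ 25.  46. 552.] -57:[398. 482. 586.] -45:[411. 499. 603.] -33:[239. 494. 605.]
pos [ 0.5301 -0.0764  0.0858] gap 0.013367977235296272 [-0.0626522   1.16219186 -0.5385147 ] 32.7
```

carry_out --increments '[[[0.14, 0, 0.27, 0], [0.14, 0, 0.27, 0], [0.14, 0, 0.28, 0], [0.14, 0, 0.29, 0], [0.1, 0, 0.27, 0], [0.09, 0, 0.23, 0], [0.08, 0, 0.2, 0], [0.06, 0, 0.16, 0], [0, 0, 0.05, 0], [0, 0, 0, 0]]]'

```text
time_s: 33.8
tool_pos: [0.5461, -0.0613, 0.0366]
tool_rot: [[0.709, 0.705, 0.0], [0.705, -0.709, 0.0], [0.0, 0.0, -1.0]]
wrist_force: [1.7, 1.2, 1.5]
finger_gap: 0.0137
grasp_force: 9.8
```

carry_out --increments '[[[0, 0, 0, 0], [0, 0, 0, 0], [0, 0, 0, 0], [0, 0, 0, 0], [0, 0, -0.3, 0], [0, 0, -0.5, 0], [0, 0, -0.8, 0], [0, 0, -0.8, 0], [0, 0, 0, 0]]]' --gripper -0.35

```text
time_s: 34.7
tool_pos: [0.5472, -0.0616, 0.0997]
tool_rot: [[0.709, 0.705, 0.004], [0.705, -0.709, -0.0], [0.003, 0.003, -1.0]]
wrist_force: [0.2, -0.1, -0.4]
finger_gap: 0.0279
grasp_force: 0.0
```

```bash
python3 -c "
from h import *
sidechk('s')
f=np.load('stop.npz');W=cloud('top',f['d']);z=W[...,2];d=f['d']
q=W[(abs(z-.126)<.003)&(d>0)&(np.hypot(W[...,0]-.537,W[...,1]+.37)<.03)];print('lid',len(q),np.median(q,0))
q=W[(z>.155)&(z<.175)&(d>0)&(np.hypot(W[...,0]-.534,W[...,1]+.386)<.025)];print('knob',len(q),q.mean(0))"
```

```text
side wood 196 x [-57.2   1.4] slope deg 0.1 z@0 0.045
side -178:[ 6.  8. 20.] -165:[ 5.  8. 20.] -153:[ 5. 10. 21.] -141:[ 4. 11. 21.] -129:[ 7. 13. 20.] -117:[ 6. 14. 20.] -105:[ 6. 13. 20.] -93:[ 8. 17. 21.] -81:[ 6. 12. 20.] -69:[ 6. 16. 46.] -57:[ 38.  48. 433.] -45:[ 41. 405. 427.] -33:[ 39.  50. 415.]
top wood 100 x [-59.2  -4.5] slope deg 1.1 z@0 0.0497
top -178:[ 5.  8. 22.] -165:[ 5.  8. 22.] -153:[ 4.  6. 22.] -141:[ 5.  6. 23.] -129:[ 4.  5. 23.] -117:[ 4.  5. 23.] -105:[ 4.  8. 22.] -93:[ 4. 19. 23.] -81:[ 4.  7. 22.] -69:[ 19. 474. 565.] -57:[425. 495. 587.] -45:[428. 507. 599.] -33:[253. 499. 599.]
pos [ 0.5472 -0.0616  0.0997] gap 0.027945364416352498 [ 0.23564968 -0.12838398 -0.36761228] 34.7
lid 444 [ 0.53518586 -0.36840864  0.12608287]
knob 40 [ 0.53496135 -0.38839437  0.1622229 ]
```

The chute stands flat. Next I'll raise the arm, turn, and go over to the lid knob.

carry_out --increments '[[[0, 0, -0.5, 0], [0, 0, -0.9, -0.5], [0, 0, -0.9, -0.9], [0, 0, -0.9, -0.9], [0, 0, -0.9, -0.9], [0, 0, -0.7, -0.9], [0, 0, 0, -0.9], [0, 0, 0, -0.9], [0, 0, 0, -0.65], [0, 0, 0, 0]]]' --gripper -0.3

```text
time_s: 35.8
tool_pos: [0.5455, -0.0617, 0.2167]
tool_rot: [[0.002, 1.0, -0.001], [1.0, -0.002, -0.0], [-0.0, -0.001, -1.0]]
wrist_force: [0.4, -1.2, 0.2]
finger_gap: 0.0299
grasp_force: 0.0
```

carry_out --increments '[[[-0.5, 0, 0, 0], [-0.9, 0, 0, 0], [-0.9, 0, 0, 0], [-0.9, 0, 0, 0], [-0.9, 0, 0, 0], [-0.9, 0, 0, 0], [-0.9, 0, 0, 0], [-0.9, 0, 0, 0], [-0.9, 0, 0, 0], [-0.9, 0, 0, 0], [-0.9, -0.1, 0, 0], [-0.9, -0.1, 0, 0], [-0.9, -0.1, 0, 0], [-0.9, -0.1, 0, 0], [-0.8, -0.1, 0, 0], [0, 0, 0, 0], [0, 0, 0, 0]]]'

```text
time_s: 37.5
tool_pos: [0.532, -0.3869, 0.2163]
tool_rot: [[0.004, 1.0, -0.0], [1.0, -0.004, 0.0], [0.0, -0.0, -1.0]]
wrist_force: [-0.4, 0.5, -0.3]
finger_gap: 0.0297
grasp_force: 0.0
```

```bash
python3 -c "
from h import *
s=observe();p,d=read_camera('wrist');pos,R=s['tool_pos'],np.array(s['tool_rot']);np.savez('w9.npz',p=p,d=d)
W=cloud('wrist',d,(pos,R));hsv=cv2.cvtColor(p,cv2.COLOR_RGB2HSV)
w=(hsv[...,0]<20)&(hsv[...,1]>90)&(d>0)&(W[...,2]>.12)&(W[...,2]<.18)
k,l,st,ce=cv2.connectedComponentsWithStats(w.astype(np.uint8))
for i in range(1,k):
  if st[i,4]>25:
    q=W[l==i];t=q[q[:,2]>.160];print(st[i],q.min(0),q.max(0),'top',len(t),(t.min(0)+t.max(0))/2 if len(t) else '', t.mean(0) if len(t) else '')
q=W[(abs(W[...,2]-.126)<.003)&(d>0)&(np.hypot(W[...,0]-.537,W[...,1]+.37)<.05)];print('lid',len(q),q.min(0),q.max(0))
print(pos)"
```

```text
[257 192  20  26 369] [ 0.52987547 -0.39426171  0.14281993] [ 0.54415882 -0.37985265  0.16531448] top 267 [ 0.53701715 -0.3873401   0.16265914] [ 0.53718616 -0.38698528  0.163076  ]
lid 4304 [ 0.50449666 -0.40077579  0.12339082] [ 0.57269948 -0.32150623  0.12899156]
[ 0.53202962 -0.38685085  0.21628873]
```

carry_out --increments '[[[0, 0.2, 0, 0], [0, 0, 0.5, 0], [0, 0, 0.8, 0], [0, 0, 0.8, 0], [0, 0, 0.6, 0], [0, 0, 0.35, 0], [0, 0, 0, 0]]]'

```text
time_s: 38.25
tool_pos: [0.5371, -0.3858, 0.1388]
tool_rot: [[0.002, 1.0, -0.002], [1.0, -0.002, 0.001], [0.001, -0.002, -1.0]]
wrist_force: [-1.2, -0.3, -0.4]
finger_gap: 0.0303
grasp_force: 0.0
```

carry_out --increments '[[[0, 0, 0, 0], [0, 0, 0, 0]]]' --gripper -0.46

```text
time_s: 38.45
tool_pos: [0.538, -0.3867, 0.1411]
tool_rot: [[0.003, 1.0, 0.001], [1.0, -0.003, -0.001], [-0.001, 0.001, -1.0]]
wrist_force: [0.4, 0.2, -0.0]
finger_gap: 0.0228
grasp_force: 0.0
```

carry_out --increments '[[[0.014, -0.3, 0, 0.75], [0.014, -0.3, 0, 0.75], [0.014, -0.3, 0, 0.75], [0.014, -0.3, 0, 0.75], [0.014, -0.3, 0, 0.75], [0.014, -0.3, 0, 0.75], [0.014, -0.3, 0, 0.75], [0.014, -0.3, 0, 0.75], [0, 0, 0, 0]]]'

```text
time_s: 39.35
tool_pos: [0.4825, -0.3652, 0.1412]
tool_rot: [[0.662, 0.749, 0.001], [0.749, -0.662, -0.0], [0.0, 0.001, -1.0]]
wrist_force: [0.0, -0.2, -0.3]
finger_gap: 0.023
grasp_force: 0.0
```

carry_out --increments '[[[0.014, -0.3, 0, 0.75], [0.014, -0.3, 0, 0.75], [0.014, -0.3, 0, 0.75], [0.014, -0.3, 0, 0.75], [0.014, -0.3, 0, 0.75], [0.014, -0.3, 0, 0.75], [0.014, -0.3, 0, 0.75], [0.014, -0.3, 0, 0.75], [0.014, -0.3, 0, 0.75], [0, 0, 0, 0]]]'

```text
time_s: 40.35
tool_pos: [0.4552, -0.3054, 0.1406]
tool_rot: [[0.999, 0.041, 0.001], [0.041, -0.999, 0.0], [0.001, -0.0, -1.0]]
wrist_force: [-0.1, 0.2, -0.5]
finger_gap: 0.0233
grasp_force: 0.0
```

carry_out --increments '[[[0.01, -0.15, 0, 0.37], [0.01, -0.1, 0, 0.2], [0, -0.08, 0, 0], [0, -0.06, 0, 0], [0, 0, 0, 0]]]'

```text
time_s: 40.85
tool_pos: [0.455, -0.2963, 0.1404]
tool_rot: [[1.0, -0.029, 0.0], [-0.029, -1.0, 0.0], [0.0, -0.0, -1.0]]
wrist_force: [0.5, -1.2, 0.2]
finger_gap: 0.0227
grasp_force: 0.1
```

```bash
cat >> h.py <<'E'
def lid(n='wrist'):
    s=observe();p,d=read_camera(n);pos,R=s['tool_pos'],np.array(s['tool_rot']);W=cloud(n,d,(pos,R));hsv=cv2.cvtColor(p,cv2.COLOR_RGB2HSV);cv2.imwrite('pics/lid_%s_%d.png'%(n,s['time_s']*100),p[...,::-1])
    w=(hsv[...,0]<20)&(hsv[...,1]>90)&(d>0)&(W[...,2]>.15)&(W[...,2]<.18)&(np.hypot(W[...,0]-.475,W[...,1]+.3)<.1)
    q=W[w]
    if len(q): print(n,'knob',len(q),(q.min(0)+q.max(0))/2,q.mean(0))
    m=(abs(W[...,2]-.126)<.0035)&(d>0)&(np.hypot(W[...,0]-.475,W[...,1]+.3)<.05)
    if m.sum(): print(n,'lid circle',m.sum(),cv2.minEnclosingCircle(W[m][:,:2].astype(np.float32)))
    print(pos,s['wrist_force'],s['time_s'])
E
python3 -c "
from h import *
lid('wrist');lid('top')"
```

```text
wrist knob 905 [ 0.45832026 -0.29935826  0.15777714] [ 0.46014746 -0.29911158  0.16084006]
wrist lid circle 8695 ((0.4842487573623657, -0.29911893606185913), 0.04108934849500656)
[ 0.45504721 -0.29626496  0.14038014] [ 0.52968655 -1.1690521   0.2045395 ] 40.85
[ 0.45497141 -0.29626699  0.1403375 ] [0.26126997 0.10841187 0.56836393] 40.9
```

carry_out --increments '[[[0, -0.08, 0, 0], [0, -0.06, 0, 0], [0, 0, 0, 0], [0, 0, 0, 0]]]'

```text
time_s: 41.35
tool_pos: [0.455, -0.2926, 0.1402]
tool_rot: [[1.0, -0.03, -0.0], [-0.03, -1.0, 0.0], [-0.0, -0.0, -1.0]]
wrist_force: [-0.1, 0.2, -0.1]
finger_gap: 0.0234
grasp_force: 0.0
```

carry_out --increments '[[[0, -0.06, 0, 0], [0, -0.06, 0, 0], [0, 0, 0, 0], [0, 0, 0, 0]]]'

```text
time_s: 41.75
tool_pos: [0.4551, -0.2897, 0.1403]
tool_rot: [[1.0, -0.03, 0.0], [-0.03, -1.0, 0.0], [0.0, -0.0, -1.0]]
wrist_force: [-1.2, -0.3, 0.0]
finger_gap: 0.0231
grasp_force: 0.2
```

carry_out --increments '[[[0, -0.07, 0, 0], [0, -0.07, 0, 0], [0, 0, 0, 0], [0, 0, 0, 0]]]'

```text
time_s: 42.15
tool_pos: [0.4552, -0.2892, 0.1404]
tool_rot: [[0.999, -0.032, 0.001], [-0.032, -0.999, -0.005], [0.001, 0.005, -1.0]]
wrist_force: [-1.4, -10.8, -6.9]
finger_gap: 0.0231
grasp_force: 5.2
```

```bash
python3 -c "
from h import *
lid('wrist')"
```

```text
wrist knob 900 [ 0.45883728 -0.29259336  0.15770943] [ 0.46079482 -0.29252269  0.16088285]
wrist lid circle 8744 ((0.48498815298080444, -0.29524874687194824), 0.04141601175069809)
[ 0.45521592 -0.28920179  0.14043326] [ -1.42416097 -10.84170356  -6.88907515] 42.15
```

carry_out --increments '[[[0, -0.07, 0, 0], [0, -0.07, 0, 0], [0, 0, 0, 0], [0, 0, 0, 0]]]'

```text
time_s: 42.6
tool_pos: [0.4553, -0.2889, 0.1406]
tool_rot: [[0.999, -0.034, 0.002], [-0.034, -0.999, -0.01], [0.003, 0.01, -1.0]]
wrist_force: [-1.6, -20.9, -12.9]
finger_gap: 0.0232
grasp_force: 10.3
```

Force rises with no further movement, so the lid is at its stop. Next I'll back off, rise clear and check.

carry_out --increments '[[[0, 0.1, 0, 0], [0, 0.1, 0, 0], [0, 0.1, 0, 0], [0, 0.04, 0, 0], [0, 0, 0, 0], [0, 0, -0.4, 0], [0, 0, -0.6, 0], [0, 0, -0.8, 0], [0, 0, -0.8, 0], [0, 0, -0.8, 0], [0, 0, -0.8, 0], [0, 0, 0, 0], [0, 0, 0, 0]]]'

```text
time_s: 43.9
tool_pos: [0.4552, -0.2909, 0.2458]
tool_rot: [[1.0, -0.03, 0.001], [-0.03, -1.0, 0.0], [0.001, -0.0, -1.0]]
wrist_force: [-0.6, 0.6, 0.9]
finger_gap: 0.0232
grasp_force: 0.0
```

```bash
python3 -c "
from h import *
lid('wrist')
p,d=read_camera('side'); q,_=read_camera('top')
a=cv2.resize(q[110:260,150:370],(396,270));b=cv2.resize(p[140:320,160:320],(304,270+72))
b=b[:270]
cv2.imwrite('pics/end.png',cv2.resize(np.hstack([a,b]),(790,305))[...,::-1])"
```

```text
wrist knob 247 [ 0.45846068 -0.29292215  0.15772953] [ 0.45953364 -0.29261415  0.16213028]
wrist lid circle 3632 ((0.4839652478694916, -0.2976658046245575), 0.04108139127492905)
[ 0.45521199 -0.29086623  0.24577186] [-0.58245405  0.64300788  0.92118622] 43.9
```

View pics/end.png

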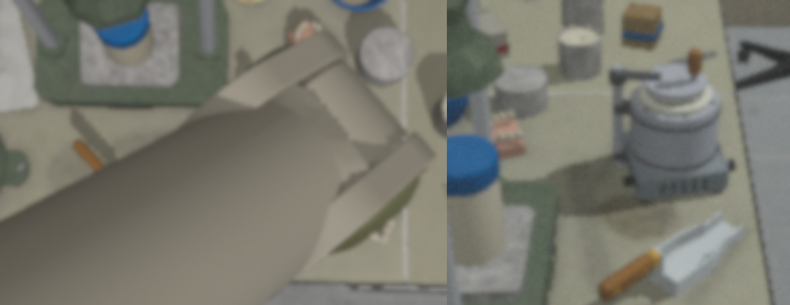

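The final view shows the lid over the mouth, the chute flat and empty at (670,260), and the tin and dental model where they stood. The arm is clear, so I'm handing in.

```bash
python3 -c "
from bench import *
print(job_done())"
```

```text
the job is handed in; nothing more can be done
None
```

Job handed in at about 44 s: the ingots were seen in the crucible, the empty chute stands flat on the counter, and the lid is shut against its stop. By eye, the tin and dental model had not moved. The result has not been reported back to me.

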